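# Push the bottle carrier round the guide-rail corner to its stop and drop the bar behind it

### The arm

A 6-joint arm with a two-finger parallel gripper is mounted at the origin on the work surface. World frame = base frame: x ahead of the robot, y to its left, z up, the work surface at z = 0. Lengths are in mm, angles in degrees, forces in N, time in s.
With the tool pointing down it reaches from about 350 to 875 mm from the base axis. Payload 4.2 kg.
Tool frame: the origin (TCP) lies between the finger pads; the fingertips stand tip_reach ahead of it and the grasp point (between the pads) lies 8 mm behind it (tip_reach is the distance from the TCP to the fingertips, in mm); z points along the fingers, y is the direction in which the jaws open and shut (so a half turn about z gives the same grasp; the last joint's range is limited). The gripper opens to 85 mm and grips with 20 to 120 N. Pads are 22 mm wide; open, the fingers measure 114 mm over their backs; the gripper's body (76 mm by 85 mm) begins 54 mm behind the grasp point. The pads swing forward as they close: fully open they stand 13 mm farther back than shut.
Start: joints at [-49.068, 22.042, 0.453, 0, -68.411, -14.817], TCP at [275.124, -561.165, 242.312] pointing down, gripper open.
Joint ranges: [-179.83, 179.83], [-69.29, 118.12], [-61.27, 80.66], [-181.25, 117.63], [-171.15, -9.14], [-177.46, 177.46]. Speed limits (degrees/s): [159.86, 159.86, 180, 180, 180, 180].

### API

Orientations are given as a 3x3 rotation matrix whose columns are the frame's x, y, z axes.
In Python, from bench import get_state, read_camera, hand_in, tip_reach gives the robot as it stands.
- The arm moves only by the tool servo_tool, never from a script. Its argument "moves" is a list of rows, each an object with "travel": the shift along the tool's x, y, z as a fraction of full scale, a list of three; "dr": the turn, a rotation vector about the tool's x, y, z as a fraction of full scale, a list of three; "jaw": the closure, from 0 (fully open) to 1 (shut). In form: [{"travel": [dx, dy, dz], "dr": [ax, ay, az], "jaw": jaw}, ...]. A call has 1 to 10 rows; each row shifts and turns the pose as measured when the row begins, along the tool's axes as they then stand; what a row does not reach is not made up. Full scale, the value 1, is 0.025 m for a shift and 0.1 rad for a turn. A row lasts 1/8 s, in which the tool goes at most 62.5 mm and 10.7 degrees, less where a joint would pass 70% of its speed; a pose out of reach is approached as far as the arm can. A call with a number of a shift or a turn outside -1 to 1 is refused whole. A call with a gripper value outside its range is refused whole. The fingers move at their own pace and stop on an object; the grip force is fixed at half the most. Time passes only in rows, so rows that do not move let the fingers close. It gives the time, the measured TCP pose, the force and the opening at its end, in the units of the state.
- get_state(): the state, without advancing time (a new reading comes with each control period).
- read_camera(name): name is "scene" or "top" or "wrist"; returns a dict with "img" (384x512x3 uint8, red, green, blue), "fx", "fy", "cx", "cy" (pixels), "rvec" (rotation vector, rad) and "tvec" (3), from world to camera coordinates, as OpenCV has them. Camera axes: x right, y down, z forward; pixel columns grow to the right and rows downward; lengths in mm; the calibration is good to about 2 mm. A picture is of the moment at which its call begins. There is no depth.
- hand_in(): hands the job in, once; it reports no verdict.
The state is a dict: "clock": time; "q": joint angles; "qvel": joint speeds; "joint_torque": joint torques, N m; "eef_pos": TCP position; "tool_rot": TCP orientation; "ft_force": force on the tool from outside, world axes, zero at the start; "torque": the same for the moment, N m; "gripper_width": finger opening in mm.
Only numpy, scipy, OpenCV 4.12 (cv2) and the standard library are available. Lean on these libraries where they do the work, as an engineer would, in place of code of your own. Each camera call takes 0.05 s, during which the arm holds its last target. There are 200 camera calls.

### The job

Push the white bottle carrier along the lane between the guide rails, round the sprung corner and on until it is fully home against the end stop, keeping it down on the deck and pushing gently, without forcing it if it binds or when it meets the stop. Then tip the red bar over so that it drops flat across the lane behind the carrier and holds it there. Leave everything else on the bench where it is.

Things in the scene. Friction and masses are not known exactly. Their poses are not given: they have to be found in the camera images.
- guide: Lane for bottle carriers, fixed on the bench: steel deck, its top 8 mm up, and 12 mm round rails with centres 28 mm up (bracket knobs to 50 mm, outside the lane). Origin: on the bench at the corner's centre, z up. Lane centre line: along +x at y = -100 mm from x = -230 to 0; quarter circle of radius 100 mm about the origin to (100, 0); along +y at x = 100 mm. 84 mm clear between rails.
- lane_in (a point): Where the lane's first straight meets the corner: guide (0, -100) mm, at deck height. Pushing the carrier straight along the lane takes about 1 to 3 N here and on the last straight. The carrier starts upstream of this point, at guide x from -140 to -40 mm.
- corner_mid (a point): Middle of the corner, on the lane's centre line, at deck height. Here the inner rail is a white sprung shoe standing 9 mm into the lane; it yields towards the corner's centre under 2 to 4 N and so presses the carrier on the outer rail. Pushing along the lane's direction takes about 2 to 8 N here; a push turned away from that direction takes more, and at 60 degrees it jams.
- stop_mean (a point): Mean place of the end stop's face, at deck height: guide (100, 165) mm, fixed to the guide. The stop (blue block, rubber face, 60 mm wide, 54 mm high, hardly yields) is clamped by hand in a slot: its true face lies up to 30 mm nearer or farther along the lane. No reading tells where; find it by feel. A carrier that is home has its centre 40 mm before the true face.
- carrier: White bottle carrier (puck) with a red band, loose on the deck in the infeed lane: round, 80 mm across (77 mm in its upper part), 46 mm high, a 66 mm wide, 17 mm deep pocket in its top; slick plastic, 0.3 to 0.65 kg. It never needs more than 10 N and must not be pushed or squeezed with more than 15 N. Origin: centre of its underside; z up.
- bar_mean (a point): Mean place of the red drop bar's pivot: guide (34, 77.5) mm, 46 mm above the bench, fixed to the guide. The bar sits on the stop's bracket, so its true place is shifted along guide y with the stop, by up to 30 mm (always 87.5 mm before the true stop face). The bar swings in an upright plane along guide x, over the lane towards +x.
- bar (a joint): Hinge of the red drop bar (80 mm long, 10 mm wide), rad. 0: open, leaning 30 degrees back from the lane, its end at guide x = -6 mm, 115 mm up, a 16 mm red knob standing 24 mm out of its back near the end. 0.52: upright; past 0.75 it falls by itself. 2.09: closed, level across the lane 46 mm up, 2.5 mm behind a carrier that is home; on a carrier not home it stops near 1.85.
- spare: Blue spare carrier (80 mm across, 46 mm high) standing on the bench inside the corner. Bystander.
- bottle_a: Amber glass bottle, 61 mm across, 185 mm high, on the bench. Bystander.
- bottle_b: Amber glass bottle, 61 mm across, 185 mm high, on the bench. Bystander.
- glass: Clear drinking glass, 66 mm across, 100 mm high. Bystander.
- tap_handle: Wooden tap handle, 35 mm across, 104 mm high, standing. Bystander.
- wrench: Steel wrench, 170 mm long, lying. Bystander.
- brush: Brush, lying. Bystander.
Mind the look-alikes: they are no part of the job. What is shaped like the carrier but yellow is not meant.

How it is judged:
By the outcome, as a careful person would: the job done as asked, in the order asked, and still so for the second after the job is handed in, with the robot touching nothing.
It also fails if it takes over 69 s, if anything falls off the work surface, if the arm or the gripper's body presses on something with over 40 N, if the wrist force passes 120 N, or if a joint passes its speed limit or range.

## Working session

There is one attempt and no reset: what is moved stays moved. The work goes in short steps, Python scripts to look and compute and a tool call to move; the robot and the scene stay as the last step left them, time stands still between calls to the robot, and variables do not carry over. Pictures are saved under pics/ and viewed, about 8 in all and at most 12, crops included, and the job is handed in when it is done.

Besides the shell and the picture viewer there is one more tool, called after "Request:" as name(argument=value, ...) on one line, values as JSON. servo_tool: Moves the arm, as the interface text tells. Shift numbers are shares of 0.025 m and turn numbers shares of 0.1 rad, none past 1 either way. Its arguments: {"type":"object","properties":{"moves":{"type":"array"}},"required":["moves"]}

```bash
mkdir -p pics; ls; cat > h.py <<'E'
import numpy as np, cv2
from bench import *
def save(n,f):
    c=read_camera(n); cv2.imwrite('pics/'+f+'.png',c['img'][:,:,::-1]); return c
def P(c):
    R=cv2.Rodrigues(np.array(c['rvec'],float))[0]; return R,np.array(c['tvec'],float).ravel()
def onz(c,u,v,z):
    R,t=P(c); d=R.T@np.array([(u-c['cx'])/c['fx'],(v-c['cy'])/c['fy'],1]); o=-R.T@t
    return o+d*(z-o[2])/d[2]
def proj(c,p):
    R,t=P(c); q=R@np.array(p,float)+t; return np.array([c['fx']*q[0]/q[2]+c['cx'],c['fy']*q[1]/q[2]+c['cy']])
E
python3 - <<'E'
from h import *
import pickle
cs={n:save(n,n+'0') for n in('scene','top')}
pickle.dump(cs,open('c0.pkl','wb'))
a=np.hstack([cs['top']['img']])
s=get_state()
print(tip_reach if not callable(tip_reach) else tip_reach(), s)
for c in cs.values():
    R,t=P(c); print(-R.T@t, c['fx'])
E
```

```text
pics
11.0 {'clock': 0.1, 'q': array([-4.90691893e+01,  2.20876493e+01,  3.87394891e-01, -2.66662775e-02,
       -6.84132450e+01, -1.48163796e+01]), 'qvel': array([ 0.01871418, -0.03955488,  0.20556107,  0.05610977, -0.04726009,
        0.03998041]), 'joint_torque': array([-9.98587871e-05, -3.93320453e+01,  1.88930261e+01,  4.19802904e+00,
       -2.62585447e-03,  3.98465176e-06]), 'eef_pos': array([ 274.89551494, -560.72869008,  241.31238871]), 'tool_rot': array([[-8.97992242e-01, -4.40010217e-01, -9.70821806e-04],
       [-4.40011280e-01,  8.97990482e-01,  1.78010078e-03],
       [ 8.85262107e-05,  2.02568923e-03, -9.99997944e-01]]), 'ft_force': array([-0.49181228,  1.11449974, -0.54224755]), 'torque': array([-0.00998331, -0.07320642, -0.01861128]), 'gripper_width': 85.70195677290151}
[1309.22271004  350.77394159  863.52400406] 349.34766866457414
[ 224.9200763   -12.0042347  1636.95318908] 495.6148935660818
```

View pics/top0.png

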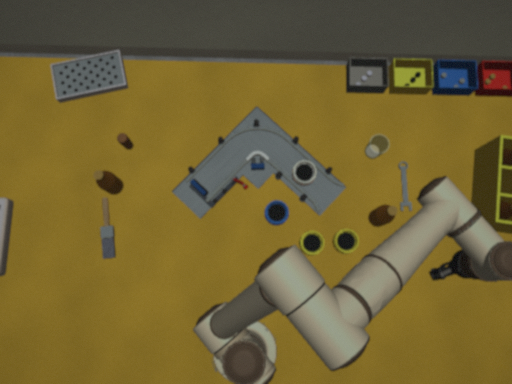

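View pics/scene0.png

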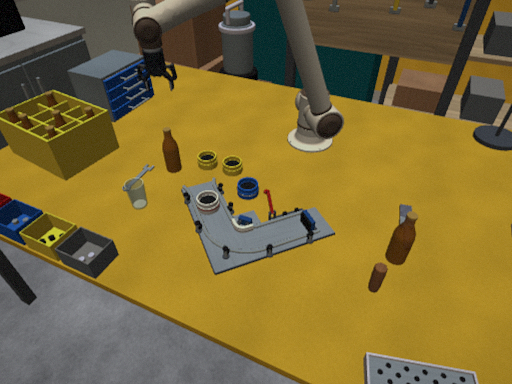

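Top view: white carrier at about (304,172), stop (199,188), bar (242,183), corner apex (256,108). Yellow look-alikes stand at (312,242) and (346,240). Next I'll enlarge both views.

```bash
python3 - <<'E'
from h import *
import pickle
cs=pickle.load(open('c0.pkl','rb'))
a=cs['top']['img'][95:230,165:355]; b=cs['scene']['img'][165:280,170:345]
a=cv2.resize(a,(760,540),interpolation=cv2.INTER_CUBIC)
b=cv2.resize(b,(788,518),interpolation=cv2.INTER_CUBIC)
cv2.imwrite('pics/topz.png',a[:,:,::-1]);cv2.imwrite('pics/scz.png',b[:,:,::-1])
c=cs['top']
for n,u,v,z in [('carrier',304,172,46),('apex',256,108,8),('inner right end',319,213,8),('outer right end',346,186,8),('left end outer',173,191,8),('left inner',201,217,8)]:
    print(n,onz(c,u,v,z).round(1))
E
```

```text
carrier [ 570.9 -181.2   46. ]
apex [800.5 -18.9   8. ]
inner right end [ 441.5 -235.6    8. ]
outer right end [ 534.7 -326.2    8. ]
left end outer [503.8 251.2   8. ]
left inner [418.9 154.4   8. ]
```

View pics/topz.png

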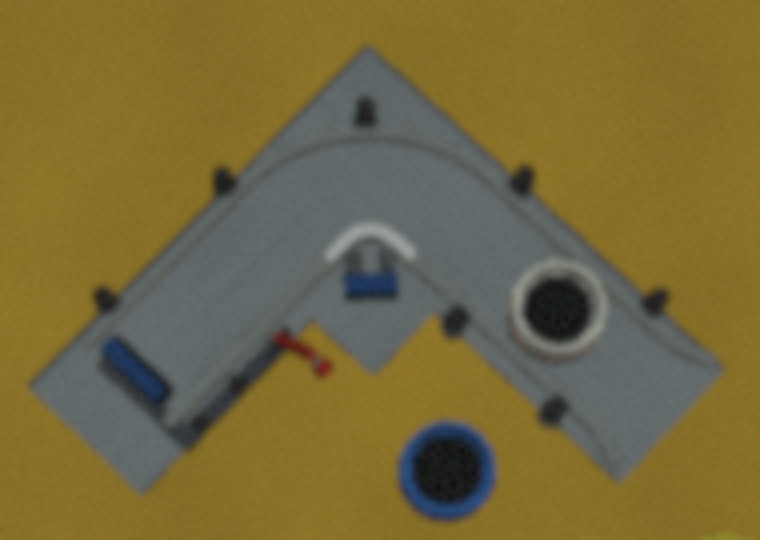

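View pics/scz.png

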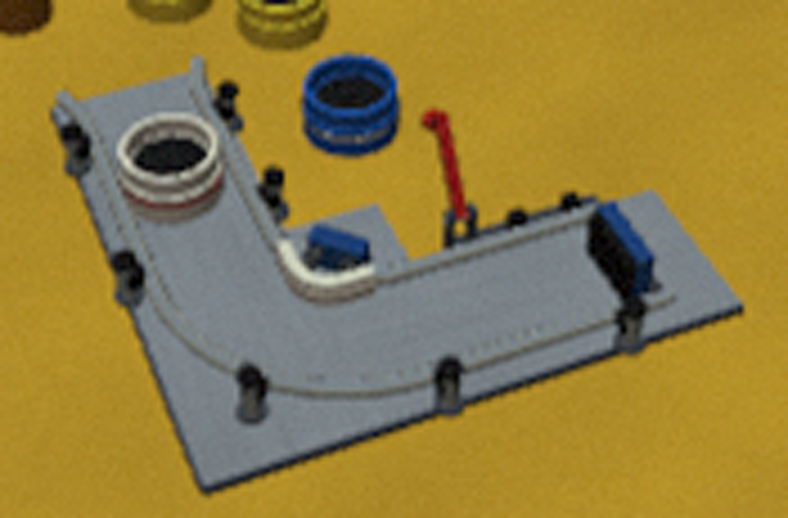

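Both enlargements agree. The guide's apex is at topz (368,45), its infeed end is on the right, the stop is at (137,370) and the red bar runs from (280,340) to its knob at (322,367). Next I'll fit the guide pose using both views.

```bash
cat > fit.py <<'E'
from h import *
import pickle
from scipy.optimize import least_squares
cs=pickle.load(open('c0.pkl','rb')); T,S=cs['top'],cs['scene']
tz=lambda U,V:np.array([(U+.5)/4-.5+165,(V+.5)/4-.5+95])
sz=lambda U,V:np.array([(U+.5)/4.503-.5+170,(V+.5)/4.504-.5+165])
def g2w(p,g):
    th=p[2]; c,s=np.cos(th),np.sin(th); return np.array([p[0]+c*g[0]-s*g[1],p[1]+s*g[0]+c*g[1],g[2]])
def res(p):
    w,ex,ey=p[3:6]; a=100+w; b=100-w; r=[]
    D={'ap':(a,-a),'ro':(-ex,-a),'ri':(-ex,-b),'lo':(a,ey),'li':(b,ey)}
    for c,f,k,U,V in [(T,tz,'ap',368,45),(T,tz,'ro',722,368),(T,tz,'ri',618,482),(T,tz,'lo',30,383),(T,tz,'li',143,493),
      (S,sz,'ap',205,490),(S,sz,'lo',742,308),(S,sz,'li',652,190)]:
        x=D[k]; z=0 if (c is S and k in('ap','lo')) else 8
        r+=list(proj(c,g2w(p,(x[0],x[1],z)))-f(U,V))
    q=148/np.sqrt(2)
    r+=list(proj(T,g2w(p,(q,-q,34)))-tz(368,138)); 
    return np.array(r)
if __name__=='__main__':
    o=least_squares(res,[560,-20,.84,66,240,235],loss='soft_l1'); p=o.x
    print(p.round(3),np.degrees(p[2])); print(res(p).reshape(-1,2).round(1).tolist())
    np.save('p.npy',p[:3])
    def w2g(w):
        c,s=np.cos(p[2]),np.sin(p[2]); d=w[:2]-p[:2]; return np.array([c*d[0]+s*d[1],-s*d[0]+c*d[1]]).round(1)
    for n,c,f,U,V,z in [('carrier',T,tz,559,306,54),('carrS',S,sz,168,146,54),('spare',T,tz,447,470,46),('stop lanecorner',T,tz,118,338,54),('stop lanecorner2',T,tz,172,386,54),('stopS a',S,sz,598,203,54),('stopS b',S,sz,640,262,54),
       ('barknob',T,tz,322,367,115),('barpivT',T,tz,280,339,46),('barS',S,sz,459,213,46),('knobS',S,sz,432,118,115)]:
        w=onz(c,*f(U,V),z); print(n,w.round(0),'g',w2g(w))
    from bench import tip_reach; print(tip_reach)
E
python3 fit.py
```

```text
[572.563 -31.421   0.834  65.727 243.755 242.631] 47.805378366860786
[[-0.3, 0.4], [0.0, 0.2], [-0.3, 0.0], [-0.1, 0.5], [-0.2, 0.0], [0.1, 0.3], [-0.4, 0.6], [-0.2, -0.5], [0.5, -1.0]]
carrier [ 572. -182.   54.] g [-111.5 -100.5]
carrS [ 576. -182.   54.] g [-109.1 -103.5]
spare [436. -92.  46.] g [-136.9   60.3]
stop lanecorner [537. 177.  54.] g [130.5 166.7]
stop lanecorner2 [498. 132.  54.] g [ 70.9 164.7]
stopS a [496. 137.  54.] g [ 73.3 170. ]
stopS b [540. 184.  54.] g [137.4 168.9]
barknob [505.  10. 115.] g [-14.4  77.4]
barpivT [541.  46.  46.] g [35.8 75.5]
barS [541.  46.  46.] g [36.  75.1]
knobS [525.  15. 115.] g [ 2.7 66.8]
11.0
```

```bash
cat > plan.py <<'E'
from h import *
from scipy.spatial.transform import Rotation as Ro
import json
p=np.load('p.npy'); TH=p[2]
def g2w(x,y): c,s=np.cos(TH),np.sin(TH); return np.array([p[0]+c*x-s*y,p[1]+s*x+c*y])
def w2g(w): c,s=np.cos(TH),np.sin(TH); d=np.array(w[:2])-p[:2]; return np.array([c*d[0]+s*d[1],-s*d[0]+c*d[1]])
def Rpush(deg): # tool down, tool -x along guide direction deg
    a=TH+np.radians(deg)+np.pi; return np.array([[np.cos(a),np.sin(a),0],[np.sin(a),-np.cos(a),0],[0,0,-1]])
def rows(pos,R,wps,jaw=1,maxs=.98):
    """wps: list of (pos,R,n or None)"""
    out=[]
    for q,Q,n in wps:
        q=np.array(q,float); rv=Ro.from_matrix(R.T@Q).as_rotvec(); d=R.T@(q-pos)
        if n is None: n=int(np.ceil(max(abs(d).max()/25/maxs,abs(rv).max()/.1/maxs,np.linalg.norm(q-pos)/60,1)))
        for i in range(n):
            Rn=R@Ro.from_rotvec(rv/n).as_matrix(); t=R.T@((q-pos)/n)/25
            out.append({"travel":[round(float(v),2) for v in t],"dr":[round(float(v),2) for v in rv/n/.1],"jaw":jaw}); R=Rn; pos=pos+(q-pos)/n if False else pos
            pos=pos+R@np.zeros(3)
        # positions handled per-waypoint
            q0=None
        pos=q; R=Q
    return out
def show(o): 
    for i in range(0,len(o),10): print(json.dumps(o[i:i+10]))
def st():
    s=get_state(); g=w2g(s['eef_pos']); print('t',round(s['clock'],2),'g',g.round(1),'z',s['eef_pos'][2].round(1),'F',s['ft_force'].round(1),'w',round(s['gripper_width'],1)); return np.array(s['eef_pos']),np.array(s['tool_rot'])
E
sed -i '/q0=None/d;/handled per/d;/np.zeros/d' plan.py
sed -i 's/            Rn=.*/            if i==0: step=(q-pos)\/n\n            Rn=R@Ro.from_rotvec(rv\/n).as_matrix(); t=R.T@step\/25/; s/; pos=pos+(q-pos).*//' plan.py
python3 - <<'E'
from plan import *
P0,R0=st()
R=Rpush(0); a=g2w(-182,-100)
show(rows(P0,R0,[([*a,225],R,None)]))
c=__import__('pickle').load(open('c0.pkl','rb'))['top']
print(onz(c,376,214,40),onz(c,375,148,50))
E
```

```text
t 0.1 g [-592.1 -135. ] z 241.3 F [-0.5  1.1 -0.5] w 85.7
[{"travel": [-0.92, 0.46, 0.04], "dr": [0.0, 0.0, -0.24], "jaw": 1}, {"travel": [-0.93, 0.44, 0.04], "dr": [0.0, 0.0, -0.24], "jaw": 1}, {"travel": [-0.94, 0.42, 0.04], "dr": [0.0, 0.0, -0.24], "jaw": 1}, {"travel": [-0.95, 0.39, 0.04], "dr": [0.0, 0.0, -0.24], "jaw": 1}, {"travel": [-0.96, 0.37, 0.04], "dr": [0.0, 0.0, -0.24], "jaw": 1}, {"travel": [-0.97, 0.35, 0.04], "dr": [0.0, 0.0, -0.24], "jaw": 1}, {"travel": [-0.98, 0.33, 0.04], "dr": [0.0, 0.0, -0.24], "jaw": 1}, {"travel": [-0.98, 0.3, 0.04], "dr": [0.0, 0.0, -0.24], "jaw": 1}, {"travel": [-0.99, 0.28, 0.04], "dr": [0.0, 0.0, -0.24], "jaw": 1}, {"travel": [-1.0, 0.26, 0.04], "dr": [0.0, 0.0, -0.24], "jaw": 1}]
[{"travel": [-1.0, 0.23, 0.04], "dr": [0.0, 0.0, -0.24], "jaw": 1}, {"travel": [-1.01, 0.21, 0.04], "dr": [0.0, 0.0, -0.24], "jaw": 1}, {"travel": [-1.01, 0.18, 0.04], "dr": [0.0, 0.0, -0.24], "jaw": 1}, {"travel": [-1.02, 0.16, 0.04], "dr": [0.0, 0.0, -0.24], "jaw": 1}, {"travel": [-1.02, 0.14, 0.04], "dr": [0.0, 0.0, -0.24], "jaw": 1}, {"travel": [-1.02, 0.11, 0.04], "dr": [0.0, 0.0, -0.24], "jaw": 1}]
[ 438.31266584 -416.62840956   40.        ] [ 657.01857099 -415.65366377   50.        ]
```

Request:
servo_tool(moves=[{"travel":[-0.92,0.46,0],"dr":[0,0,-0.24],"jaw":1},{"travel":[-0.93,0.44,0],"dr":[0,0,-0.24],"jaw":1},{"travel":[-0.94,0.42,0],"dr":[0,0,-0.24],"jaw":1},{"travel":[-0.95,0.39,0],"dr":[0,0,-0.24],"jaw":1},{"travel":[-0.96,0.37,0],"dr":[0,0,-0.24],"jaw":1},{"travel":[-0.97,0.35,0],"dr":[0,0,-0.24],"jaw":1},{"travel":[-0.98,0.33,0],"dr":[0,0,-0.24],"jaw":1},{"travel":[-0.98,0.3,0],"dr":[0,0,-0.24],"jaw":1},{"travel":[-0.99,0.28,0],"dr":[0,0,-0.24],"jaw":1},{"travel":[-1.0,0.26,0],"dr":[0,0,-0.24],"jaw":1}])

```text
clock: 1.35
eef_pos: [431.5, -347.9, 235.7]
tool_rot: [[-0.766, -0.643, -0.009], [-0.643, 0.766, 0.011], [0.0, 0.014, -1.0]]
ft_force: [-0.0, 0.2, 1.3]
gripper_width: -0.4
```

```bash
python3 - <<'E'
from plan import *
P0,R0=st()
R=Rpush(0); a=g2w(-182,-100)
show(rows(P0,R0,[([*a,150],R,None),([*a,40],R,None)]))
E
```

```text
t 1.35 g [-329.2 -108.1] z 235.7 F [-0.   0.2  1.3] w -0.4
[{"travel": [-0.97, 0.18, 0.57], "dr": [0.02, 0.0, -0.23], "jaw": 1}, {"travel": [-0.97, 0.16, 0.57], "dr": [0.02, 0.0, -0.23], "jaw": 1}, {"travel": [-0.97, 0.14, 0.57], "dr": [0.02, 0.0, -0.23], "jaw": 1}, {"travel": [-0.98, 0.12, 0.57], "dr": [0.02, 0.0, -0.23], "jaw": 1}, {"travel": [-0.98, 0.1, 0.57], "dr": [0.02, 0.0, -0.23], "jaw": 1}, {"travel": [-0.98, 0.07, 0.57], "dr": [0.02, 0.0, -0.23], "jaw": 1}, {"travel": [0.0, 0.0, 0.88], "dr": [0.0, 0.0, 0.0], "jaw": 1}, {"travel": [0.0, 0.0, 0.88], "dr": [0.0, 0.0, 0.0], "jaw": 1}, {"travel": [0.0, 0.0, 0.88], "dr": [0.0, 0.0, 0.0], "jaw": 1}, {"travel": [0.0, 0.0, 0.88], "dr": [0.0, 0.0, 0.0], "jaw": 1}]
[{"travel": [0.0, 0.0, 0.88], "dr": [0.0, 0.0, 0.0], "jaw": 1}]
```

Request:
servo_tool(moves=[{"travel":[-0.97,0.18,0.57],"dr":[0.02,0,-0.23],"jaw":1},{"travel":[-0.97,0.16,0.57],"dr":[0.02,0,-0.23],"jaw":1},{"travel":[-0.97,0.14,0.57],"dr":[0.02,0,-0.23],"jaw":1},{"travel":[-0.98,0.12,0.57],"dr":[0.02,0,-0.23],"jaw":1},{"travel":[-0.98,0.1,0.57],"dr":[0.02,0,-0.23],"jaw":1},{"travel":[-0.98,0.07,0.57],"dr":[0.02,0,-0.23],"jaw":1},{"travel":[0,0,0.8],"dr":[0,0,0],"jaw":1},{"travel":[0,0,0.8],"dr":[0,0,0],"jaw":1},{"travel":[0,0,0.8],"dr":[0,0,0],"jaw":1},{"travel":[0,0,0],"dr":[0,0,0],"jaw":1}])

```text
clock: 2.6
eef_pos: [525.2, -225.5, 82.3]
tool_rot: [[-0.664, -0.747, -0.008], [-0.748, 0.664, 0.004], [0.002, 0.008, -1.0]]
ft_force: [-0.6, 0.2, 0.4]
gripper_width: 0.1
```

```bash
python3 - <<'E'
from plan import *
P0,R0=st()
c=save('wrist','w1'); s=read_camera('scene')
z=cv2.resize(s['img'][130:240,150:300],(600,440),interpolation=cv2.INTER_CUBIC)
cv2.imwrite('pics/s1.png',z[:,:,::-1])
R=Rpush(0); a=g2w(-180,-100)
show(rows(P0,R0,[([*a,32],R,None)]))
E
```

```text
t 2.6 g [-175.6  -95.3] z 82.3 F [-0.6  0.2  0.4] w 0.1
[{"travel": [0.06, -0.07, 0.67], "dr": [0.03, -0.01, 0.03], "jaw": 1}, {"travel": [0.06, -0.07, 0.67], "dr": [0.03, -0.01, 0.03], "jaw": 1}, {"travel": [0.06, -0.06, 0.67], "dr": [0.03, -0.01, 0.03], "jaw": 1}]
```

View pics/s1.png

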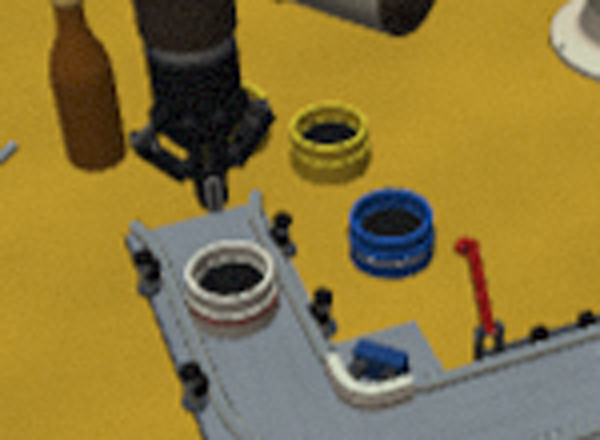

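The picture shows the shut fingertips at about (213,208), over the lane behind the white carrier at (230,285). Nothing has been disturbed.

Request:
servo_tool(moves=[{"travel":[0.06,-0.07,0.67],"dr":[0.03,-0.01,0.03],"jaw":1},{"travel":[0.06,-0.07,0.67],"dr":[0.03,-0.01,0.03],"jaw":1},{"travel":[0.06,-0.07,0.67],"dr":[0.03,-0.01,0.03],"jaw":1},{"travel":[0,0,0],"dr":[0,0,0],"jaw":1}])

```text
clock: 3.2
eef_pos: [531.6, -233.9, 38.3]
tool_rot: [[-0.67, -0.742, 0.016], [-0.742, 0.67, -0.003], [-0.008, -0.014, -1.0]]
ft_force: [-0.1, -0.6, -0.6]
gripper_width: 0.1
```

```bash
python3 - <<'E'
from plan import *
import pickle
c=pickle.load(open('c0.pkl','rb'))['scene']
for z in (71,58): print(z,proj(c,(525.2,-225.5,z)))
P0,R0=st(); print(R0.round(3).tolist())
R=Rpush(0)
show(rows(P0,R0,[([*g2w(-160,-100),29],R,4)]))
E
```

```text
71 [203.28670651 181.25902274]
58 [203.65943692 184.0570029 ]
t 3.2 g [-177.5 -105.7] z 38.3 F [-0.1 -0.6 -0.6] w 0.1
[[-0.67, -0.742, 0.016], [-0.742, 0.67, -0.003], [-0.008, -0.014, -1.0]]
[{"travel": [-0.17, 0.06, 0.09], "dr": [-0.04, 0.02, 0.0], "jaw": 1}, {"travel": [-0.17, 0.06, 0.09], "dr": [-0.04, 0.02, 0.0], "jaw": 1}, {"travel": [-0.18, 0.06, 0.09], "dr": [-0.04, 0.02, 0.0], "jaw": 1}, {"travel": [-0.18, 0.06, 0.09], "dr": [-0.04, 0.02, 0.0], "jaw": 1}]
```

Request:
servo_tool(moves=[{"travel":[-0.15,0.06,0.09],"dr":[-0.04,0.02,0],"jaw":1},{"travel":[-0.15,0.06,0.09],"dr":[-0.04,0.02,0],"jaw":1},{"travel":[-0.15,0.06,0.09],"dr":[-0.04,0.02,0],"jaw":1},{"travel":[-0.15,0.06,0.09],"dr":[-0.04,0.02,0],"jaw":1},{"travel":[-0.12,0,0],"dr":[0,0,0],"jaw":1},{"travel":[-0.12,0,0],"dr":[0,0,0],"jaw":1},{"travel":[-0.12,0,0],"dr":[0,0,0],"jaw":1},{"travel":[-0.12,0,0],"dr":[0,0,0],"jaw":1}])

```text
clock: 4.2
eef_pos: [547.1, -209.0, 32.1]
tool_rot: [[-0.67, -0.743, 0.0], [-0.743, 0.67, 0.0], [-0.0, -0.0, -1.0]]
ft_force: [-1.6, -1.7, 0.8]
gripper_width: 0.1
```

```bash
python3 - <<'E'
from plan import *
P0,R0=st(); print(R0.round(3).tolist())
print((R0.T@get_state()['ft_force']).round(1))
show(rows(P0,R0,[([*g2w(w2g(P0)[0]+60,-100),29],Rpush(0),10)]))
E
```

```text
t 4.2 g [-148.7 -100.4] z 32.1 F [-1.6 -1.7  0.8] w 0.1
[[-0.67, -0.743, 0.0], [-0.743, 0.67, 0.0], [-0.0, -0.0, -1.0]]
[ 2.3  0.1 -0.8]
[{"travel": [-0.24, 0.0, 0.01], "dr": [-0.0, 0.0, 0.0], "jaw": 1}, {"travel": [-0.24, 0.0, 0.01], "dr": [-0.0, 0.0, 0.0], "jaw": 1}, {"travel": [-0.24, 0.0, 0.01], "dr": [-0.0, 0.0, 0.0], "jaw": 1}, {"travel": [-0.24, 0.0, 0.01], "dr": [-0.0, 0.0, 0.0], "jaw": 1}, {"travel": [-0.24, 0.0, 0.01], "dr": [-0.0, 0.0, 0.0], "jaw": 1}, {"travel": [-0.24, 0.0, 0.01], "dr": [-0.0, 0.0, 0.0], "jaw": 1}, {"travel": [-0.24, 0.0, 0.01], "dr": [-0.0, 0.0, 0.0], "jaw": 1}, {"travel": [-0.24, 0.0, 0.01], "dr": [-0.0, 0.0, 0.0], "jaw": 1}, {"travel": [-0.24, 0.0, 0.01], "dr": [-0.0, 0.0, 0.0], "jaw": 1}, {"travel": [-0.24, 0.0, 0.01], "dr": [-0.0, 0.0, 0.0], "jaw": 1}]
```

Request:
servo_tool(moves=[{"travel":[-0.2,0,0.01],"dr":[0,0,0],"jaw":1},{"travel":[-0.2,0,0.01],"dr":[0,0,0],"jaw":1},{"travel":[-0.2,0,0.01],"dr":[0,0,0],"jaw":1},{"travel":[-0.2,0,0.01],"dr":[0,0,0],"jaw":1},{"travel":[-0.2,0,0.01],"dr":[0,0,0],"jaw":1},{"travel":[-0.2,0,0.01],"dr":[0,0,0],"jaw":1},{"travel":[-0.2,0,0.01],"dr":[0,0,0],"jaw":1},{"travel":[-0.2,0,0.01],"dr":[0,0,0],"jaw":1},{"travel":[-0.2,0,0.01],"dr":[0,0,0],"jaw":1},{"travel":[-0.2,0,0.01],"dr":[0,0,0],"jaw":1}])

```text
clock: 5.45
eef_pos: [582.7, -169.4, 29.6]
tool_rot: [[-0.67, -0.742, -0.0], [-0.742, 0.67, 0.0], [-0.0, 0.0, -1.0]]
ft_force: [-0.9, -1.9, 0.9]
gripper_width: 0.0
```

```bash
cat >> plan.py <<'E'
def tf(): return (np.array(get_state()['tool_rot']).T@get_state()['ft_force']).round(1)
E
python3 - <<'E'
from plan import *
P0,R0=st(); print(R0.round(3).tolist(),tf())
E
```

```text
t 5.45 g [ -95.4 -100.2] z 29.6 F [-0.9 -1.9  0.9] w 0.0
[[-0.67, -0.742, -0.0], [-0.742, 0.67, 0.0], [-0.0, 0.0, -1.0]] [ 2.  -0.6 -0.9]
```

Request:
servo_tool(moves=[{"travel":[-0.2,0,0.01],"dr":[0,0,0],"jaw":1},{"travel":[-0.2,0,0.01],"dr":[0,0,0],"jaw":1},{"travel":[-0.2,0,0.01],"dr":[0,0,0],"jaw":1},{"travel":[-0.2,0,0.01],"dr":[0,0,0],"jaw":1},{"travel":[-0.2,0,0.01],"dr":[0,0,0],"jaw":1},{"travel":[-0.2,0,0.01],"dr":[0,0,0],"jaw":1},{"travel":[-0.2,0,0.01],"dr":[0,0,0],"jaw":1}])

```text
clock: 6.32
eef_pos: [607.7, -141.5, 27.6]
tool_rot: [[-0.67, -0.742, -0.0], [-0.742, 0.67, 0.0], [0.0, 0.0, -1.0]]
ft_force: [-2.1, -1.3, 1.5]
gripper_width: 0.0
```

```bash
cat >> plan.py <<'E'
def corner(dphi,n=10,d=51,rc=101,z=29):
    P0,R0=st(); g=w2g(P0); print('tool F',tf(),'yawdir',round(float(np.degrees(np.arctan2(-R0[1,0],-R0[0,0])-TH)),1),'tilt',R0[2,:2].round(3))
    rr=np.hypot(rc,d); a=np.degrees(np.arctan2(g[1],g[0]))+np.degrees(np.arctan2(d,rc)); print('phi',round(a,1),'r',np.hypot(*g).round(1),'want',rr.round(1))
    w=[]
    for i in range(1,n+1):
        f=min(a+dphi*i/n,0.); t=np.array([-np.sin(np.radians(f)),np.cos(np.radians(f))]); C=rc*np.array([np.cos(np.radians(f)),np.sin(np.radians(f))])
        w.append(([*g2w(*(C-d*t)),z],Rpush(f+90),1))
    show(rows(P0,R0,w))
E
python3 - <<'E'
from plan import *
corner(20)
E
```

```text
t 6.33 g [ -58. -100.] z 27.6 F [-2.1 -1.3  1.5] w 0.0
tool F [ 2.4  0.7 -1.5] yawdir 0.1 tilt [0. 0.]
phi -93.3 r 115.6 want 113.1
[{"travel": [-0.19, 0.01, -0.06], "dr": [0.0, -0.0, 0.25], "jaw": 1}, {"travel": [-0.14, -0.07, 0.0], "dr": [0.0, 0.0, -0.35], "jaw": 1}, {"travel": [-0.14, -0.07, 0.0], "dr": [0.0, 0.0, -0.35], "jaw": 1}, {"travel": [-0.14, -0.07, 0.0], "dr": [0.0, 0.0, -0.35], "jaw": 1}, {"travel": [-0.14, -0.07, 0.0], "dr": [0.0, 0.0, -0.35], "jaw": 1}, {"travel": [-0.14, -0.07, 0.0], "dr": [0.0, 0.0, -0.35], "jaw": 1}, {"travel": [-0.14, -0.07, 0.0], "dr": [0.0, 0.0, -0.35], "jaw": 1}, {"travel": [-0.14, -0.07, 0.0], "dr": [0.0, 0.0, -0.35], "jaw": 1}, {"travel": [-0.14, -0.07, 0.0], "dr": [0.0, 0.0, -0.35], "jaw": 1}, {"travel": [-0.14, -0.07, 0.0], "dr": [0.0, 0.0, -0.35], "jaw": 1}]
```

Request:
servo_tool(moves=[{"travel":[-0.14,0,-0.03],"dr":[0,0,0],"jaw":1},{"travel":[-0.14,0,-0.03],"dr":[0,0,0],"jaw":1},{"travel":[-0.14,-0.07,0],"dr":[0,0,-0.35],"jaw":1},{"travel":[-0.14,-0.07,0],"dr":[0,0,-0.35],"jaw":1},{"travel":[-0.14,-0.07,0],"dr":[0,0,-0.35],"jaw":1},{"travel":[-0.14,-0.07,0],"dr":[0,0,-0.35],"jaw":1},{"travel":[-0.14,-0.07,0],"dr":[0,0,-0.35],"jaw":1},{"travel":[-0.14,-0.07,0],"dr":[0,0,-0.35],"jaw":1}])

```text
clock: 7.32
eef_pos: [635.1, -124.5, 28.5]
tool_rot: [[-0.488, -0.873, -0.001], [-0.873, 0.488, 0.001], [-0.0, 0.001, -1.0]]
ft_force: [-1.1, -1.3, 0.2]
gripper_width: 0.1
```

```bash
python3 - <<'E'
from plan import *
corner(12,6)
E
```

```text
t 7.33 g [ -26.9 -108.8] z 28.5 F [-1.1 -1.3  0.2] w 0.1
tool F [ 1.7  0.3 -0.2] yawdir 13.0 tilt [-0.     0.001]
phi -77.1 r 112.1 want 113.1
[{"travel": [-0.12, -0.11, -0.02], "dr": [0.01, 0.0, -0.33], "jaw": 1}, {"travel": [-0.14, -0.07, 0.0], "dr": [0.0, 0.0, -0.35], "jaw": 1}, {"travel": [-0.14, -0.07, 0.0], "dr": [0.0, 0.0, -0.35], "jaw": 1}, {"travel": [-0.14, -0.07, 0.0], "dr": [0.0, 0.0, -0.35], "jaw": 1}, {"travel": [-0.14, -0.07, 0.0], "dr": [0.0, 0.0, -0.35], "jaw": 1}, {"travel": [-0.14, -0.07, 0.0], "dr": [0.0, 0.0, -0.35], "jaw": 1}]
```

Request:
servo_tool(moves=[{"travel":[-0.13,-0.09,-0.01],"dr":[0,0,-0.33],"jaw":1},{"travel":[-0.14,-0.08,0],"dr":[0,0,-0.35],"jaw":1},{"travel":[-0.14,-0.07,0],"dr":[0,0,-0.35],"jaw":1},{"travel":[-0.14,-0.07,0],"dr":[0,0,-0.35],"jaw":1},{"travel":[-0.14,-0.07,0],"dr":[0,0,-0.35],"jaw":1},{"travel":[-0.14,-0.07,0],"dr":[0,0,-0.35],"jaw":1}])

```text
clock: 8.07
eef_pos: [654.4, -110.1, 28.6]
tool_rot: [[-0.283, -0.959, -0.003], [-0.959, 0.283, -0.001], [0.001, 0.002, -1.0]]
ft_force: [-1.6, -4.1, 0.3]
gripper_width: -0.2
```

```bash
python3 - <<'E'
from plan import *
corner(10,5)
E
```

```text
t 8.07 g [  -3.3 -113.5] z 28.6 F [-1.6 -4.1  0.3] w -0.2
tool F [ 4.4  0.3 -0.3] yawdir 25.7 tilt [0.001 0.002]
phi -64.9 r 113.5 want 113.1
[{"travel": [-0.15, -0.06, -0.01], "dr": [0.02, -0.01, -0.24], "jaw": 1}, {"travel": [-0.14, -0.07, 0.0], "dr": [0.0, 0.0, -0.35], "jaw": 1}, {"travel": [-0.14, -0.07, 0.0], "dr": [0.0, 0.0, -0.35], "jaw": 1}, {"travel": [-0.14, -0.07, 0.0], "dr": [0.0, 0.0, -0.35], "jaw": 1}, {"travel": [-0.14, -0.07, 0.0], "dr": [0.0, 0.0, -0.35], "jaw": 1}]
```

Request:
servo_tool(moves=[{"travel":[-0.12,-0.06,0],"dr":[0,0,-0.25],"jaw":1},{"travel":[-0.12,-0.06,0],"dr":[0,0,-0.3],"jaw":1},{"travel":[-0.12,-0.06,0],"dr":[0,0,-0.3],"jaw":1},{"travel":[-0.12,-0.06,0],"dr":[0,0,-0.3],"jaw":1},{"travel":[-0.12,-0.06,0],"dr":[0,0,-0.3],"jaw":1}])

```text
clock: 8.7
eef_pos: [665.9, -97.2, 28.7]
tool_rot: [[-0.132, -0.991, -0.002], [-0.991, 0.132, -0.001], [0.002, 0.002, -1.0]]
ft_force: [-0.6, -4.4, -0.7]
gripper_width: 0.2
```

```bash
python3 - <<'E'
from plan import *
corner(10,5)
E
```

```text
t 8.7 g [  13.9 -113.3] z 28.7 F [-0.6 -4.4 -0.7] w 0.2
tool F [4.4 0.  0.7] yawdir 34.6 tilt [0.002 0.002]
phi -56.2 r 114.2 want 113.1
[{"travel": [-0.16, -0.03, -0.01], "dr": [0.02, -0.02, -0.2], "jaw": 1}, {"travel": [-0.14, -0.07, 0.0], "dr": [0.0, 0.0, -0.35], "jaw": 1}, {"travel": [-0.14, -0.07, 0.0], "dr": [0.0, 0.0, -0.35], "jaw": 1}, {"travel": [-0.14, -0.07, 0.0], "dr": [0.0, 0.0, -0.35], "jaw": 1}, {"travel": [-0.14, -0.07, 0.0], "dr": [0.0, 0.0, -0.35], "jaw": 1}]
```

Request:
servo_tool(moves=[{"travel":[-0.13,-0.04,0],"dr":[0,0,-0.28],"jaw":1},{"travel":[-0.13,-0.06,0],"dr":[0,0,-0.32],"jaw":1},{"travel":[-0.13,-0.06,0],"dr":[0,0,-0.32],"jaw":1},{"travel":[-0.13,-0.06,0],"dr":[0,0,-0.32],"jaw":1},{"travel":[-0.13,-0.06,0],"dr":[0,0,-0.32],"jaw":1}])

```text
clock: 9.32
eef_pos: [675.1, -80.1, 28.7]
tool_rot: [[0.035, -0.999, -0.001], [-0.999, -0.035, -0.001], [0.001, 0.001, -1.0]]
ft_force: [0.1, -4.4, -1.2]
gripper_width: 0.0
```

```bash
python3 - <<'E'
from plan import *
corner(10,5)
E
```

```text
t 9.32 g [  32.8 -108.6] z 28.7 F [ 0.1 -4.4 -1.2] w 0.0
tool F [4.4 0.  1.2] yawdir 44.2 tilt [0.001 0.001]
phi -46.4 r 113.5 want 113.1
[{"travel": [-0.15, -0.06, -0.01], "dr": [0.01, -0.01, -0.24], "jaw": 1}, {"travel": [-0.14, -0.07, 0.0], "dr": [0.0, 0.0, -0.35], "jaw": 1}, {"travel": [-0.14, -0.07, 0.0], "dr": [0.0, 0.0, -0.35], "jaw": 1}, {"travel": [-0.14, -0.07, 0.0], "dr": [0.0, 0.0, -0.35], "jaw": 1}, {"travel": [-0.14, -0.07, 0.0], "dr": [0.0, 0.0, -0.35], "jaw": 1}]
```

Request:
servo_tool(moves=[{"travel":[-0.13,-0.06,0],"dr":[0,0,-0.28],"jaw":1},{"travel":[-0.13,-0.06,0],"dr":[0,0,-0.32],"jaw":1},{"travel":[-0.13,-0.06,0],"dr":[0,0,-0.32],"jaw":1},{"travel":[-0.13,-0.06,0],"dr":[0,0,-0.32],"jaw":1},{"travel":[-0.13,-0.06,0],"dr":[0,0,-0.32],"jaw":1},{"travel":[-0.13,-0.06,0],"dr":[0,0,-0.32],"jaw":1},{"travel":[-0.13,-0.06,0],"dr":[0,0,-0.32],"jaw":1}])

```text
clock: 10.2
eef_pos: [683.6, -54.0, 28.8]
tool_rot: [[0.268, -0.963, 0.001], [-0.963, -0.268, -0.001], [0.001, -0.0, -1.0]]
ft_force: [0.6, -2.7, -0.3]
gripper_width: -0.2
```

```bash
python3 - <<'E'
from plan import *
corner(14,7)
E
```

```text
t 10.2 g [ 57.9 -97.4] z 28.8 F [ 0.6 -2.7 -0.3] w -0.2
tool F [2.8 0.1 0.3] yawdir 57.7 tilt [ 0.001 -0.   ]
phi -32.5 r 113.3 want 113.1
[{"travel": [-0.15, -0.06, -0.01], "dr": [-0.0, -0.01, -0.31], "jaw": 1}, {"travel": [-0.14, -0.07, 0.0], "dr": [0.0, 0.0, -0.35], "jaw": 1}, {"travel": [-0.14, -0.07, 0.0], "dr": [0.0, 0.0, -0.35], "jaw": 1}, {"travel": [-0.14, -0.07, 0.0], "dr": [0.0, 0.0, -0.35], "jaw": 1}, {"travel": [-0.14, -0.07, 0.0], "dr": [0.0, 0.0, -0.35], "jaw": 1}, {"travel": [-0.14, -0.07, 0.0], "dr": [0.0, 0.0, -0.35], "jaw": 1}, {"travel": [-0.14, -0.07, 0.0], "dr": [0.0, 0.0, -0.35], "jaw": 1}]
```

Request:
servo_tool(moves=[{"travel":[-0.14,-0.07,0],"dr":[0,0,-0.34],"jaw":1},{"travel":[-0.14,-0.07,0],"dr":[0,0,-0.34],"jaw":1},{"travel":[-0.14,-0.07,0],"dr":[0,0,-0.34],"jaw":1},{"travel":[-0.14,-0.07,0],"dr":[0,0,-0.34],"jaw":1},{"travel":[-0.14,-0.07,0],"dr":[0,0,-0.34],"jaw":1},{"travel":[-0.14,-0.07,0],"dr":[0,0,-0.34],"jaw":1},{"travel":[-0.14,-0.07,0],"dr":[0,0,-0.34],"jaw":1},{"travel":[-0.14,-0.07,0],"dr":[0,0,-0.34],"jaw":1}])

```text
clock: 11.2
eef_pos: [686.2, -19.6, 28.8]
tool_rot: [[0.534, -0.846, 0.002], [-0.846, -0.534, 0.0], [0.001, -0.002, -1.0]]
ft_force: [-0.1, -1.6, -1.0]
gripper_width: -0.0
```

```bash
python3 - <<'E'
from plan import *
corner(17,8)
E
```

```text
t 11.2 g [ 85.1 -76.3] z 28.8 F [-0.1 -1.6 -1. ] w -0.0
tool F [1.2 0.9 1. ] yawdir 74.5 tilt [ 0.001 -0.002]
phi -15.1 r 114.3 want 113.1
[{"travel": [-0.17, -0.03, -0.01], "dr": [-0.02, -0.01, -0.45], "jaw": 1}, {"travel": [-0.15, -0.07, 0.0], "dr": [0.0, 0.0, -0.37], "jaw": 1}, {"travel": [-0.15, -0.07, 0.0], "dr": [0.0, 0.0, -0.37], "jaw": 1}, {"travel": [-0.15, -0.07, 0.0], "dr": [0.0, 0.0, -0.37], "jaw": 1}, {"travel": [-0.15, -0.07, 0.0], "dr": [0.0, 0.0, -0.37], "jaw": 1}, {"travel": [-0.15, -0.07, 0.0], "dr": [0.0, 0.0, -0.37], "jaw": 1}, {"travel": [-0.15, -0.07, 0.0], "dr": [0.0, 0.0, -0.37], "jaw": 1}, {"travel": [-0.01, -0.01, 0.0], "dr": [0.0, 0.0, -0.03], "jaw": 1}]
```

Request:
servo_tool(moves=[{"travel":[-0.16,-0.04,0],"dr":[0,0,-0.38],"jaw":1},{"travel":[-0.15,-0.07,0],"dr":[0,0,-0.37],"jaw":1},{"travel":[-0.15,-0.07,0],"dr":[0,0,-0.37],"jaw":1},{"travel":[-0.15,-0.07,0],"dr":[0,0,-0.37],"jaw":1},{"travel":[-0.15,-0.07,0],"dr":[0,0,-0.37],"jaw":1},{"travel":[-0.15,-0.07,0],"dr":[0,0,-0.37],"jaw":1},{"travel":[-0.15,-0.06,0],"dr":[0,0,-0.37],"jaw":1}])

```text
clock: 12.08
eef_pos: [678.2, 10.5, 29.1]
tool_rot: [[0.746, -0.666, 0.003], [-0.666, -0.746, 0.001], [0.002, -0.003, -1.0]]
ft_force: [1.5, -1.3, -0.7]
gripper_width: 0.2
```

```bash
python3 - <<'E'
from plan import *
P0,R0=st(); print(tf())
show(rows(P0,R0,[([*g2w(100,0),29],Rpush(90),10)]))
E
```

```text
t 12.07 g [102.  -50.1] z 29.1 F [ 1.5 -1.3 -0.7] w 0.2
[ 2.  -0.1  0.7]
[{"travel": [-0.2, 0.01, 0.0], "dr": [-0.0, -0.0, 0.01], "jaw": 1}, {"travel": [-0.2, 0.01, 0.0], "dr": [-0.0, -0.0, 0.01], "jaw": 1}, {"travel": [-0.2, 0.01, 0.0], "dr": [-0.0, -0.0, 0.01], "jaw": 1}, {"travel": [-0.2, 0.01, 0.0], "dr": [-0.0, -0.0, 0.01], "jaw": 1}, {"travel": [-0.2, 0.01, 0.0], "dr": [-0.0, -0.0, 0.01], "jaw": 1}, {"travel": [-0.2, 0.01, 0.0], "dr": [-0.0, -0.0, 0.01], "jaw": 1}, {"travel": [-0.2, 0.01, 0.0], "dr": [-0.0, -0.0, 0.01], "jaw": 1}, {"travel": [-0.2, 0.01, 0.0], "dr": [-0.0, -0.0, 0.01], "jaw": 1}, {"travel": [-0.2, 0.01, 0.0], "dr": [-0.0, -0.0, 0.01], "jaw": 1}, {"travel": [-0.2, 0.01, 0.0], "dr": [-0.0, -0.0, 0.01], "jaw": 1}]
```

Request:
servo_tool(moves=[{"travel":[-0.2,0.01,0],"dr":[0,0,0.01],"jaw":1},{"travel":[-0.2,0.01,0],"dr":[0,0,0.01],"jaw":1},{"travel":[-0.2,0.01,0],"dr":[0,0,0.01],"jaw":1},{"travel":[-0.2,0.01,0],"dr":[0,0,0.01],"jaw":1},{"travel":[-0.2,0.01,0],"dr":[0,0,0.01],"jaw":1},{"travel":[-0.2,0.01,0],"dr":[0,0,0],"jaw":1},{"travel":[-0.2,0,0],"dr":[0,0,0],"jaw":1},{"travel":[-0.2,0,0],"dr":[0,0,0],"jaw":1},{"travel":[-0.2,0,0],"dr":[0,0,0],"jaw":1},{"travel":[-0.2,0,0],"dr":[0,0,0],"jaw":1}])

```text
clock: 13.32
eef_pos: [637.5, 45.4, 29.2]
tool_rot: [[0.743, -0.67, 0.004], [-0.67, -0.743, 0.001], [0.002, -0.004, -1.0]]
ft_force: [1.0, -1.0, -0.4]
gripper_width: -0.2
```

```bash
python3 - <<'E'
from plan import *
P0,R0=st(); print(tf())
show(rows(P0,R0,[([*g2w(100,38),29],Rpush(90),10)])[:1])
E
```

```text
t 13.32 g [100.5   3.5] z 29.2 F [ 1.  -1.  -0.4] w -0.2
[1.5 0.1 0.4]
[{"travel": [-0.14, 0.0, 0.0], "dr": [-0.0, -0.0, 0.0], "jaw": 1}]
```

Request:
servo_tool(moves=[{"travel":[-0.14,0,0],"dr":[0,0,0],"jaw":1},{"travel":[-0.14,0,0],"dr":[0,0,0],"jaw":1},{"travel":[-0.14,0,0],"dr":[0,0,0],"jaw":1},{"travel":[-0.14,0,0],"dr":[0,0,0],"jaw":1},{"travel":[-0.14,0,0],"dr":[0,0,0],"jaw":1},{"travel":[-0.14,0,0],"dr":[0,0,0],"jaw":1},{"travel":[-0.14,0,0],"dr":[0,0,0],"jaw":1},{"travel":[-0.14,0,0],"dr":[0,0,0],"jaw":1},{"travel":[-0.14,0,0],"dr":[0,0,0],"jaw":1}])

```text
clock: 14.45
eef_pos: [612.5, 68.0, 29.2]
tool_rot: [[0.743, -0.67, 0.004], [-0.67, -0.743, 0.001], [0.002, -0.004, -1.0]]
ft_force: [1.2, -0.2, -0.5]
gripper_width: -0.1
```

```bash
python3 - <<'E'
from plan import *
P0,R0=st(); print(tf())
c=save('top','t2')
z=cv2.resize(c['img'][95:230,165:305],(700,675),interpolation=cv2.INTER_CUBIC)[:600]
cv2.imwrite('pics/t2z.png',z[:,:,::-1])
E
```

```text
t 14.45 g [100.4  37.2] z 29.2 F [ 1.2 -0.2 -0.5] w -0.1
[ 1.  -0.7  0.5]
```

View pics/t2z.png

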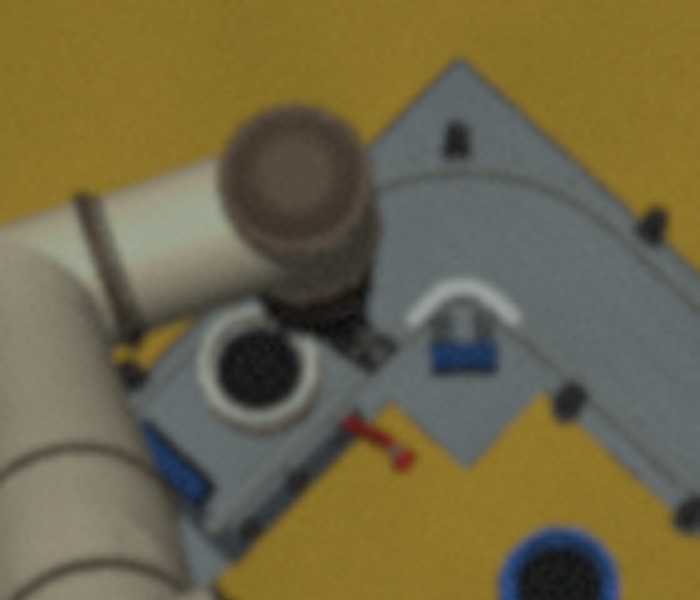

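The picture shows the carrier at (258,370), round the corner, with the stop still ahead at about (175,460). The bar at (375,445) is clear of the gripper.

Request:
servo_tool(moves=[{"travel":[-0.09,0,0],"dr":[0,0,0],"jaw":1},{"travel":[-0.09,0,0],"dr":[0,0,0],"jaw":1},{"travel":[-0.09,0,0],"dr":[0,0,0],"jaw":1},{"travel":[-0.09,0,0],"dr":[0,0,0],"jaw":1},{"travel":[-0.09,0,0],"dr":[0,0,0],"jaw":1},{"travel":[-0.09,0,0],"dr":[0,0,0],"jaw":1},{"travel":[-0.09,0,0],"dr":[0,0,0],"jaw":1},{"travel":[-0.09,0,0],"dr":[0,0,0],"jaw":1},{"travel":[-0.09,0,0],"dr":[0,0,0],"jaw":1}])

```text
clock: 15.62
eef_pos: [596.2, 82.6, 29.3]
tool_rot: [[0.743, -0.67, 0.004], [-0.67, -0.743, 0.001], [0.002, -0.004, -1.0]]
ft_force: [1.5, -0.2, -0.3]
gripper_width: -0.1
```

```bash
python3 -c "
from plan import *
st(); print(tf())"
```

```text
t 15.62 g [100.4  59. ] z 29.3 F [ 1.5 -0.2 -0.3] w -0.1
[ 1.2 -0.9  0.3]
```

Request:
servo_tool(moves=[{"travel":[-0.04,0,0],"dr":[0,0,0],"jaw":1},{"travel":[-0.04,0,0],"dr":[0,0,0],"jaw":1},{"travel":[-0.04,0,0],"dr":[0,0,0],"jaw":1},{"travel":[-0.04,0,0],"dr":[0,0,0],"jaw":1},{"travel":[-0.04,0,0],"dr":[0,0,0],"jaw":1},{"travel":[-0.04,0,0],"dr":[0,0,0],"jaw":1},{"travel":[-0.04,0,0],"dr":[0,0,0],"jaw":1},{"travel":[-0.04,0,0],"dr":[0,0,0],"jaw":1},{"travel":[-0.04,0,0],"dr":[0,0,0],"jaw":1}])

```text
clock: 16.75
eef_pos: [589.1, 89.1, 29.3]
tool_rot: [[0.743, -0.67, 0.004], [-0.67, -0.743, 0.001], [0.002, -0.004, -1.0]]
ft_force: [1.7, -1.0, -0.7]
gripper_width: -0.1
```

```bash
python3 -c "
from plan import *
st(); print(tf())"
```

```text
t 16.75 g [100.3  68.7] z 29.3 F [ 1.7 -1.  -0.7] w -0.1
[ 1.9 -0.3  0.7]
```

Request:
servo_tool(moves=[{"travel":[-0.03,0,0],"dr":[0,0,0],"jaw":1},{"travel":[-0.03,0,0],"dr":[0,0,0],"jaw":1},{"travel":[-0.03,0,0],"dr":[0,0,0],"jaw":1},{"travel":[-0.03,0,0],"dr":[0,0,0],"jaw":1},{"travel":[-0.03,0,0],"dr":[0,0,0],"jaw":1}])

```text
clock: 17.38
eef_pos: [587.2, 91.1, 29.5]
tool_rot: [[0.743, -0.669, 0.006], [-0.669, -0.743, 0.001], [0.004, -0.005, -1.0]]
ft_force: [3.5, -4.6, -2.3]
gripper_width: -0.2
```

Request:
servo_tool(moves=[{"travel":[-0.03,0,0],"dr":[0,0,0],"jaw":1},{"travel":[-0.03,0,0],"dr":[0,0,0],"jaw":1}])

```text
clock: 17.62
eef_pos: [587.2, 91.0, 29.6]
tool_rot: [[0.743, -0.669, 0.008], [-0.669, -0.743, -0.0], [0.006, -0.005, -1.0]]
ft_force: [2.7, -4.4, -1.6]
gripper_width: -0.2
```

Request:
servo_tool(moves=[{"travel":[-0.045,0,0],"dr":[0,0,0],"jaw":1},{"travel":[-0.045,0,0],"dr":[0,0,0],"jaw":1}])

```text
clock: 17.88
eef_pos: [587.2, 91.1, 29.7]
tool_rot: [[0.743, -0.669, 0.011], [-0.669, -0.743, -0.001], [0.009, -0.006, -1.0]]
ft_force: [3.9, -4.7, -1.2]
gripper_width: 0.1
```

```bash
python3 - <<'E'
from plan import *
st(); print(tf())
c=save('scene','s3'); t=save('top','t3'); 
for w in (-30,30): print(proj(c,[*g2w(100+w,165),54]),proj(t,[*g2w(100+w,165),54]))
a=cv2.resize(c['img'][170:260,240:340],(640,576),interpolation=cv2.INTER_CUBIC)
cv2.imwrite('pics/s3z.png',a[:,:,::-1])
E
```

```text
t 17.88 g [100.6  71.5] z 29.7 F [ 3.9 -4.7 -1.2] w 0.1
[6.  0.8 1.2]
[300.60809616 209.44107171] [207.77568705 191.38031021]
[309.51139758 221.56690067] [194.60261243 178.85733711]
```

View pics/s3z.png

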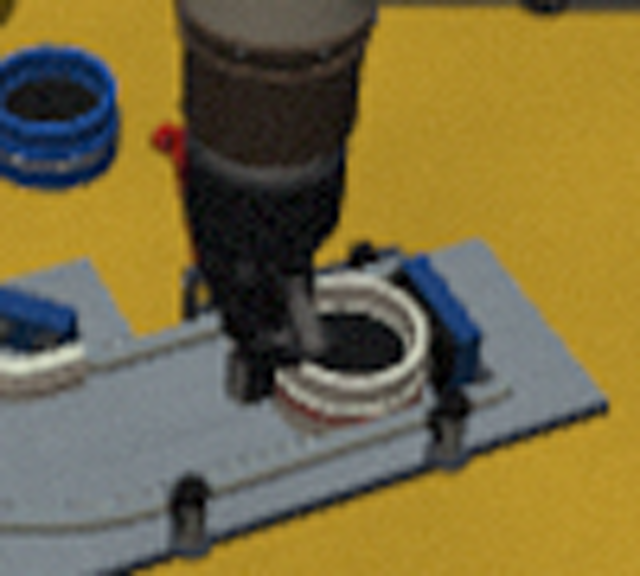

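The picture shows the carrier seated against the stop's dark rubber face at about (430,350). 6 N gave no further movement, so it is home. Next I back off, rise, and go round behind the bar.

Request:
servo_tool(moves=[{"travel":[0.2,0,0],"dr":[0,0,0],"jaw":1},{"travel":[0.4,0,0],"dr":[0,0,0],"jaw":1},{"travel":[0.2,0,0],"dr":[0,0,0],"jaw":1},{"travel":[0,0,-0.9],"dr":[0,0,0],"jaw":1},{"travel":[0,0,-0.95],"dr":[0,0,0],"jaw":1},{"travel":[0,0,-0.95],"dr":[0,0,0],"jaw":1},{"travel":[0,0,-0.95],"dr":[0,0,0],"jaw":1},{"travel":[0,0,-0.95],"dr":[0,0,0],"jaw":1},{"travel":[0,0,-0.7],"dr":[0,0,0],"jaw":1}])

```text
clock: 19.1
eef_pos: [600.1, 76.4, 166.3]
tool_rot: [[0.741, -0.671, 0.002], [-0.671, -0.741, -0.002], [0.002, -0.0, -1.0]]
ft_force: [-0.0, -0.0, -0.7]
gripper_width: -0.1
```

```bash
python3 - <<'E'
from plan import *
P0,R0=st(); print(tf())
show(rows(P0,R0,[([*g2w(-75,75.5),165],Rpush(0),None)]))
E
```

```text
t 19.1 g [98.3 52. ] z 166.3 F [-0.  -0.  -0.7] w -0.1
[-0.   0.   0.7]
[{"travel": [-0.06, 0.41, 0.0], "dr": [-0.0, -0.0, 0.92], "jaw": 1}, {"travel": [-0.02, 0.41, 0.0], "dr": [-0.0, -0.0, 0.92], "jaw": 1}, {"travel": [0.02, 0.41, 0.0], "dr": [-0.0, -0.0, 0.92], "jaw": 1}, {"travel": [0.06, 0.41, 0.0], "dr": [-0.0, -0.0, 0.92], "jaw": 1}, {"travel": [0.1, 0.4, 0.0], "dr": [-0.0, -0.0, 0.92], "jaw": 1}, {"travel": [0.13, 0.39, 0.0], "dr": [-0.0, -0.0, 0.92], "jaw": 1}, {"travel": [0.17, 0.38, 0.0], "dr": [-0.0, -0.0, 0.92], "jaw": 1}, {"travel": [0.2, 0.36, 0.0], "dr": [-0.0, -0.0, 0.92], "jaw": 1}, {"travel": [0.23, 0.34, 0.0], "dr": [-0.0, -0.0, 0.92], "jaw": 1}, {"travel": [0.26, 0.32, 0.0], "dr": [-0.0, -0.0, 0.92], "jaw": 1}]
[{"travel": [0.29, 0.29, 0.0], "dr": [-0.0, -0.0, 0.92], "jaw": 1}, {"travel": [0.32, 0.26, 0.0], "dr": [-0.0, -0.0, 0.92], "jaw": 1}, {"travel": [0.34, 0.23, 0.0], "dr": [-0.0, -0.0, 0.92], "jaw": 1}, {"travel": [0.36, 0.2, 0.0], "dr": [-0.0, -0.0, 0.92], "jaw": 1}, {"travel": [0.38, 0.16, 0.0], "dr": [-0.0, -0.0, 0.92], "jaw": 1}, {"travel": [0.39, 0.13, 0.0], "dr": [-0.0, -0.0, 0.92], "jaw": 1}, {"travel": [0.4, 0.09, 0.0], "dr": [-0.0, -0.0, 0.92], "jaw": 1}]
```

Request:
servo_tool(moves=[{"travel":[-0.06,0.41,0],"dr":[0,0,0.92],"jaw":1},{"travel":[-0.02,0.41,0],"dr":[0,0,0.92],"jaw":1},{"travel":[0.02,0.41,0],"dr":[0,0,0.92],"jaw":1},{"travel":[0.06,0.41,0],"dr":[0,0,0.92],"jaw":1},{"travel":[0.1,0.4,0],"dr":[0,0,0.92],"jaw":1},{"travel":[0.13,0.39,0],"dr":[0,0,0.92],"jaw":1},{"travel":[0.17,0.38,0],"dr":[0,0,0.92],"jaw":1},{"travel":[0.2,0.36,0],"dr":[0,0,0.92],"jaw":1},{"travel":[0.23,0.34,0],"dr":[0,0,0.92],"jaw":1},{"travel":[0.26,0.32,0],"dr":[0,0,0.92],"jaw":1}])

```text
clock: 20.35
eef_pos: [518.5, 9.4, 168.2]
tool_rot: [[-0.116, -0.993, 0.003], [-0.993, 0.116, 0.002], [-0.003, -0.003, -1.0]]
ft_force: [-0.5, 0.2, -0.5]
gripper_width: 0.2
```

Request:
servo_tool(moves=[{"travel":[0.29,0.29,0],"dr":[0,0,0.92],"jaw":1},{"travel":[0.32,0.26,0],"dr":[0,0,0.92],"jaw":1},{"travel":[0.34,0.23,0],"dr":[0,0,0.92],"jaw":1},{"travel":[0.36,0.2,0],"dr":[0,0,0.92],"jaw":1},{"travel":[0.38,0.16,0],"dr":[0,0,0.92],"jaw":1},{"travel":[0.39,0.13,0],"dr":[0,0,0.92],"jaw":1},{"travel":[0.4,0.09,0],"dr":[0,0,0.92],"jaw":1}])

```text
clock: 21.22
eef_pos: [459.5, -36.8, 168.3]
tool_rot: [[-0.705, -0.709, 0.002], [-0.709, 0.705, 0.004], [-0.004, 0.002, -1.0]]
ft_force: [-0.2, 0.3, 0.4]
gripper_width: -0.1
```

```bash
python3 - <<'E'
from plan import *
P0,R0=st(); print(tf())
show(rows(P0,R0,[([*g2w(-75,75.5),92],Rpush(0),None)]))
c=save('top','t4'); s=read_camera('scene')
a=cv2.resize(c['img'][120:235,180:300],(400,383),interpolation=cv2.INTER_CUBIC); b=cv2.resize(s['img'][150:265,235:355],(400,383),interpolation=cv2.INTER_CUBIC)
cv2.imwrite('pics/m4.png',np.hstack([a,b])[:,:,::-1])
E
```

```text
t 21.23 g [-79.9  80.2] z 168.3 F [-0.2  0.3  0.4] w -0.1
[-0.   0.3 -0.4]
[{"travel": [-0.05, -0.05, 0.76], "dr": [0.0, 0.01, -0.12], "jaw": 1}, {"travel": [-0.05, -0.05, 0.76], "dr": [0.0, 0.01, -0.12], "jaw": 1}, {"travel": [-0.05, -0.05, 0.76], "dr": [0.0, 0.01, -0.12], "jaw": 1}, {"travel": [-0.05, -0.05, 0.76], "dr": [0.0, 0.01, -0.12], "jaw": 1}]
```

View pics/m4.png

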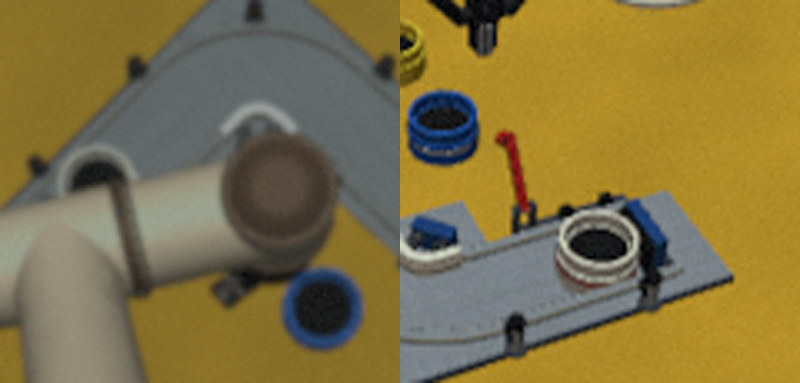

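The picture shows the carrier still home at (598,250) in the right half, the bar open with its knob at (505,138), and the fingers behind it at (485,40).

Request:
servo_tool(moves=[{"travel":[-0.05,-0.05,0.76],"dr":[0,0,-0.12],"jaw":1},{"travel":[-0.05,-0.05,0.76],"dr":[0,0,-0.12],"jaw":1},{"travel":[-0.05,-0.05,0.76],"dr":[0,0,-0.12],"jaw":1},{"travel":[-0.05,-0.05,0.76],"dr":[0,0,-0.12],"jaw":1},{"travel":[0,0,0],"dr":[0,0,0],"jaw":1}])

```text
clock: 21.95
eef_pos: [469.5, -35.4, 91.6]
tool_rot: [[-0.661, -0.751, 0.006], [-0.751, 0.661, 0.006], [-0.008, -0.0, -1.0]]
ft_force: [0.3, 0.4, 0.8]
gripper_width: 0.2
```

```bash
python3 - <<'E'
from plan import *
P0,R0=st(); print(tf())
show(rows(P0,R0,[([*g2w(-10,75.5),92],Rpush(0),10)])[:2])
E
```

```text
t 21.95 g [-72.2  73.7] z 91.6 F [0.3 0.4 0.8] w 0.2
[-0.5  0.  -0.8]
[{"travel": [-0.25, 0.0, 0.0], "dr": [-0.0, 0.01, 0.01], "jaw": 1}, {"travel": [-0.25, 0.0, 0.0], "dr": [-0.0, 0.01, 0.01], "jaw": 1}]
```

Request:
servo_tool(moves=[{"travel":[-0.25,0,0],"dr":[0,0.01,0.01],"jaw":1},{"travel":[-0.25,0,0],"dr":[0,0.01,0.01],"jaw":1},{"travel":[-0.2,0,0],"dr":[0,0,0],"jaw":1},{"travel":[-0.2,0,0],"dr":[0,0,0],"jaw":1},{"travel":[-0.2,0,0],"dr":[0,0,0],"jaw":1},{"travel":[-0.2,0,0],"dr":[0,0,0],"jaw":1},{"travel":[-0.2,0,0],"dr":[0,0,0],"jaw":1},{"travel":[-0.2,0,0],"dr":[0,0,0],"jaw":1}])

```text
clock: 22.95
eef_pos: [501.0, -0.9, 94.7]
tool_rot: [[-0.661, -0.751, 0.009], [-0.751, 0.661, 0.005], [-0.009, -0.003, -1.0]]
ft_force: [-1.1, -1.1, 0.8]
gripper_width: -0.2
```

Request:
servo_tool(moves=[{"travel":[-0.2,0,0],"dr":[0,0,0],"jaw":1},{"travel":[-0.2,0,0],"dr":[0,0,0],"jaw":1},{"travel":[-0.2,0,0],"dr":[0,0,0],"jaw":1},{"travel":[-0.2,0,0],"dr":[0,0,0],"jaw":1},{"travel":[-0.2,0,0],"dr":[0,0,0],"jaw":1},{"travel":[-0.2,0,0],"dr":[0,0,0],"jaw":1}])

```text
clock: 23.7
eef_pos: [522.4, 23.0, 95.8]
tool_rot: [[-0.66, -0.751, 0.009], [-0.751, 0.66, 0.004], [-0.009, -0.004, -1.0]]
ft_force: [-0.4, -0.7, 2.4]
gripper_width: 0.4
```

```bash
python3 - <<'E'
from plan import *
P0,R0=st(); print(tf())
s=read_camera('scene')
b=cv2.resize(s['img'][150:265,235:355],(600,575),interpolation=cv2.INTER_CUBIC)
cv2.imwrite('pics/m5.png',b[:,:,::-1])
E
```

```text
t 23.7 g [ 6.6 73.8] z 95.8 F [-0.4 -0.7  2.4] w 0.4
[ 0.7 -0.2 -2.4]
```

View pics/m5.png

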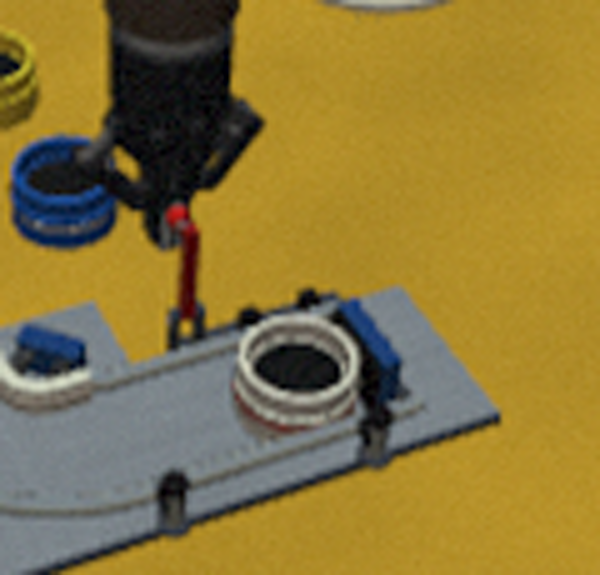

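The picture shows the knob at (178,215) on the finger front, the bar just past upright, and the carrier still home.

Request:
servo_tool(moves=[{"travel":[-0.2,0,0],"dr":[0,0,0],"jaw":1},{"travel":[-0.2,0,0],"dr":[0,0,0],"jaw":1},{"travel":[-0.2,0,0],"dr":[0,0,0],"jaw":1},{"travel":[-0.15,0,0],"dr":[0,0,0],"jaw":1},{"travel":[0.2,0,-0.2],"dr":[0,0,0],"jaw":1},{"travel":[0.4,0,-0.4],"dr":[0,0,0],"jaw":1},{"travel":[0.8,0,-0.5],"dr":[0,0,0],"jaw":1},{"travel":[0.8,0,-0.5],"dr":[0,0,0],"jaw":1},{"travel":[0.8,0,-0.5],"dr":[0,0,0],"jaw":1},{"travel":[0.3,0,-0.5],"dr":[0,0,0],"jaw":1}])

```text
clock: 25.0
eef_pos: [477.2, -27.1, 163.3]
tool_rot: [[-0.661, -0.751, 0.009], [-0.751, 0.661, 0.005], [-0.01, -0.004, -1.0]]
ft_force: [-0.5, 0.5, 0.5]
gripper_width: -0.3
```

```bash
python3 - <<'E'
from plan import *
P0,R0=st(); print(tf())
c=save('top','t6'); s=save('scene','s6')
a=cv2.resize(c['img'][120:235,180:300],(400,383),interpolation=cv2.INTER_CUBIC); b=cv2.resize(s['img'][170:250,245:325],(400,383),interpolation=cv2.INTER_CUBIC)
cv2.imwrite('pics/m6.png',np.hstack([a,b])[:,:,::-1])
E
```

```text
t 25.0 g [-60.9  73.6] z 163.3 F [-0.5  0.5  0.5] w -0.3
[-0.1  0.7 -0.5]
```

View pics/m6.png

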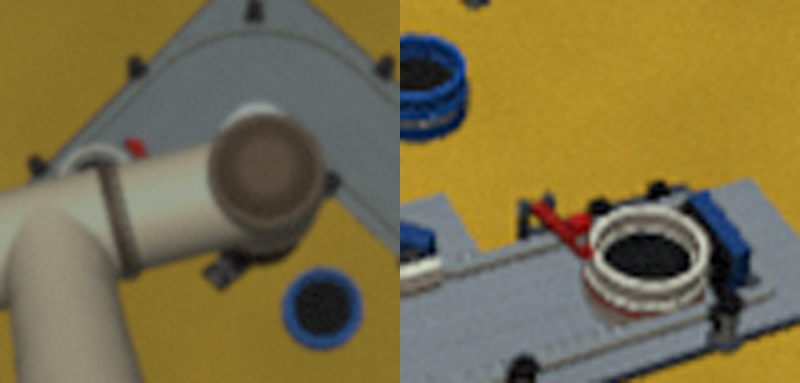

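The bar has fallen: in the right half it runs from about (535,205) to (590,255), with its knob near (580,225). The carrier still looks home. I'll check the bar angle numerically in both views.

```bash
python3 - <<'E'
from plan import *
import cv2
s=read_camera('scene'); t=read_camera('top')
def red(c):
    i=c['img'].astype(int); return (i[...,0]>110)&(i[...,1]<50)&(i[...,2]<60)
for n,c,roi in (('scene',s,(205,235,260,305)),('top',t,(150,185,205,250))):
    m=red(c)[roi[0]:roi[1],roi[2]:roi[3]]; v,u=np.nonzero(m); u=u+roi[2]; v=v+roi[0]
    print(n,len(u),'u',u.min() if len(u) else 0,u.max() if len(u) else 0,'v',v.min() if len(u) else 0,v.max() if len(u) else 0, sorted(zip(u.tolist(),v.tolist())))
    for th in (2.09,1.97,1.85):
        a=np.pi/6*4-th # elevation above level toward +x
        d=np.array([np.cos(a),np.sin(a)]); nn=np.array([-d[1],d[0]])
        f=lambda q:proj(c,[*g2w(34+q[0],75.5),46+q[1]]).round(1)
        print(th,'piv',f(d*0),'end',f(d*80),'knobroot',f(d*72),'knobtip',f(d*72+nn*24))
E
```

```text
scene 34 u 272 283 v 213 224 [(272, 213), (273, 213), (273, 214), (274, 213), (274, 214), (274, 215), (274, 216), (275, 214), (275, 215), (275, 216), (275, 217), (276, 216), (276, 217), (276, 218), (277, 217), (277, 218), (277, 219), (278, 218), (278, 219), (278, 220), (279, 218), (279, 221), (280, 217), (280, 218), (280, 219), (281, 217), (281, 218), (281, 219), (281, 224), (282, 218), (282, 219), (282, 223), (282, 224), (283, 224)]
2.09 piv [271.4 211.5] end [281.9 227.8] knobroot [280.8 226.1] knobtip [281.2 220.8]
1.97 piv [271.4 211.5] end [282.  225.6] knobroot [280.9 224.1] knobtip [280.8 218.2]
1.85 piv [271.4 211.5] end [281.9 223.1] knobroot [280.8 221.9] knobtip [280.3 215.5]
top 6 u 218 219 v 162 164 [(218, 162), (218, 163), (218, 164), (219, 162), (219, 163), (219, 164)]
2.09 piv [235.  179.7] end [217.5 163.3] knobroot [219.2 164.9] knobtip [218.8 163.3]
1.97 piv [235.  179.7] end [217.4 162.7] knobroot [219.2 164.4] knobtip [219.4 163.4]
1.85 piv [235.  179.7] end [217.6 162.4] knobroot [219.4 164.2] knobtip [220.2 163.8]
```

Request:
servo_tool(moves=[{"travel":[0.6,-0.74,-0.2],"dr":[0,0,0],"jaw":1},{"travel":[0.6,-0.74,-0.2],"dr":[0,0,0],"jaw":1},{"travel":[0.6,-0.74,-0.2],"dr":[0,0,0],"jaw":1},{"travel":[0.6,-0.74,-0.2],"dr":[0,0,0],"jaw":1},{"travel":[0.6,-0.74,-0.2],"dr":[0,0,0],"jaw":1},{"travel":[0.6,-0.74,-0.2],"dr":[0,0,0],"jaw":1},{"travel":[0.6,-0.74,-0.2],"dr":[0,0,0],"jaw":1},{"travel":[0.6,-0.74,-0.2],"dr":[0,0,0],"jaw":1},{"travel":[0,0,0],"dr":[0,0,0],"jaw":1}])

```text
clock: 26.32
eef_pos: [514.8, -215.5, 194.9]
tool_rot: [[-0.655, -0.756, -0.003], [-0.756, 0.655, 0.006], [-0.003, 0.006, -1.0]]
ft_force: [0.3, -0.7, 0.6]
gripper_width: 0.0
```

```bash
python3 - <<'E'
from plan import *
P0,R0=st()
avg={}
for n in('scene','top'):
    cs=[read_camera(n) for _ in range(4)]; im=np.mean([c['img'].astype(float) for c in cs],0); cs[0]['img']=im.astype(np.uint8); avg[n]=cs[0]
s,t=avg['scene'],avg['top']
import pickle; pickle.dump(avg,open('c7.pkl','wb'))
i=s['img'].astype(float); r=np.clip(i[...,0]-1.2*np.maximum(i[...,1],i[...,2])-25,0,None)
for u in range(269,287): 
    col=r[205:235,u]; 
    if col.sum()>10: print(u,int(col.sum()),[(205+k,int(x)) for k,x in enumerate(col) if x>8])
a=cv2.resize(t['img'][140:205,180:250],(420,390),interpolation=cv2.INTER_CUBIC); b=cv2.resize(s['img'][200:252,258:306],(360,390),interpolation=cv2.INTER_CUBIC)
cv2.imwrite('pics/m7.png',np.hstack([a,b])[:,:,::-1])
w=read_camera('wrist'); R,tt=P(w); print('wristcam in tool',R0.T@(-R.T@tt-P0),'axis z in tool',(R0.T@R.T[:,2]).round(2),'fx',w['fx'])
E
```

```text
t 26.32 g [-175.2  -80.8] z 194.9 F [ 0.3 -0.7  0.6] w 0.0
271 74 [(213, 50), (214, 20)]
272 221 [(212, 17), (213, 80), (214, 77), (215, 46)]
273 341 [(212, 30), (213, 84), (214, 79), (215, 76), (216, 53), (217, 16)]
274 380 [(213, 33), (214, 65), (215, 79), (216, 76), (217, 71), (218, 54)]
275 412 [(214, 10), (215, 63), (216, 82), (217, 82), (218, 79), (219, 62), (220, 31)]
276 355 [(216, 11), (217, 60), (218, 79), (219, 78), (220, 74), (221, 52)]
277 444 [(218, 58), (219, 87), (220, 80), (221, 78), (222, 89), (223, 49)]
278 341 [(220, 54), (221, 79), (222, 84), (223, 77), (224, 45)]
279 357 [(221, 43), (222, 69), (223, 74), (224, 62), (225, 67), (226, 40)]
280 398 [(222, 97), (223, 110), (224, 76), (225, 50), (226, 44), (227, 18)]
281 551 [(222, 122), (223, 128), (224, 96), (225, 61), (228, 64), (229, 57)]
282 602 [(221, 19), (222, 136), (223, 133), (224, 105), (225, 56), (226, 17), (227, 12), (228, 57), (229, 65)]
283 385 [(222, 82), (223, 130), (224, 88), (225, 33), (228, 33), (229, 18)]
wristcam in tool [  65.12957914    2.53700757 -132.89270663] axis z in tool [-0.26  0.    0.97] fx 282.8351016663195
```

View pics/m7.png

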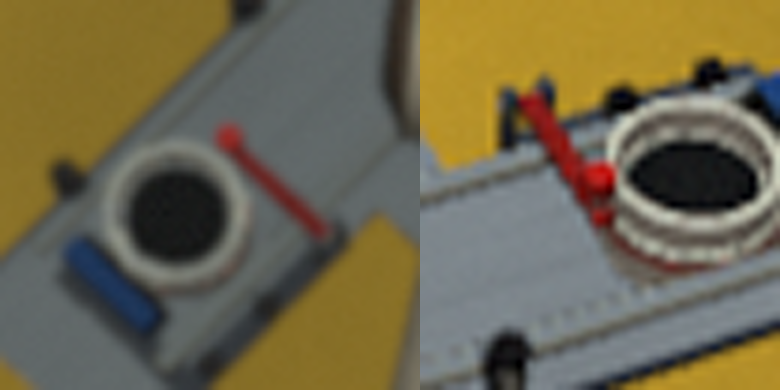

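The last picture shows the bar lying level across the lane, just behind the carrier, with its end at scene pixel (281.5,228.5); 2.09 rad predicts (281.9,227.8). The carrier sits at the stop and the arm is clear, so I'm handing in.

```bash
python3 -c "
from bench import *
print(hand_in())"
```

```text
the job is handed in; nothing more can be done
None
```

The white carrier is against the end stop and the red bar lies flat across the lane behind it. I handed the job in at about 27 s, with the arm clear at z = 195 mm. No verdict was reported.

- **Push:** I pushed the carrier from behind with shut fingers, keeping the push in line with the lane. It read 1 to 2.5 N on the straights and up to 4.4 N at the sprung shoe.
- **Home:** The carrier stopped dead at the stop and 6 N moved it no further. By feel the stop face is at about guide y = 162.5 mm. The bar's pivot place gives 163 mm, and the camera readings of the stop face gave 165 to 170 mm, so they disagree by a few millimetres. Pictures show the carrier against the rubber.
- **Bar:** I tipped it over by its knob. The first look after it fell suggested it was not quite level, near 1.85 to 1.97 rad. The later look fits 2.09 rad: the end was seen at (281.5, 228.5) against a predicted (281.9, 227.8). It lies clear behind the carrier, so I take it that it was still settling the first time.
- **Rest of the bench:** I touched nothing else, and the blue spare carrier, which the moves passed over, looked unmoved in the pictures. I did not re-measure the other bystanders at the end.

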